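# Crank the turntable until the code plate faces the scanner, then scan

## Robot

A 6-joint arm with a two-finger parallel gripper is mounted at the origin on the work surface. World frame = base frame: x ahead of the robot, y to its left, z up, the work surface at z = 0. Lengths are in m, angles in rad, forces in N, time in s.
With the tool pointing down it reaches from about 0.325 to 0.775 m from the base axis. Payload 5.5 kg.
Tool frame: the origin (TCP) lies where the fingers leave the gripper's body, on its centre line; the fingertips stand 80 mm ahead of it and the grasp point (between the pads) lies 61 mm ahead of it; z points along the fingers, y is the line along which they close (so a half turn about z gives the same grasp; the last joint's range is limited). The gripper opens to 88 mm and grips with 3 to 60 N. Pads are 20 mm wide; open, the fingers measure 115 mm over their backs; the gripper's body (75 mm by 178 mm) begins 61 mm behind the grasp point.
Start: joints at [-1.259, 0.091, 1.231, -0, 1.82, -0.057], TCP at [0.216, -0.56, 0.303] pointing down, gripper open.
Joint ranges: [-2.87, 2.87], [-0.86, 2.18], [0.17, 2.46], [-1.51, 4.65], [0.06, 2.69], [-2.65, 2.65]. Speed limits (rad/s): [2.57, 2.57, 3.01, 3.14, 3.14, 3.14].

## Interface

Orientations are given as a 3x3 rotation matrix whose columns are the frame's x, y, z axes.
In Python, from station import readout, viewer, job gives the robot as it stands.
- The arm moves only by the tool step_arm, never from a script. Its argument "rows" is a list of rows, each a list of 7 numbers: the shift along the world's x, y, z in mm, then the turn, a rotation vector about the world's x, y, z in degrees, then the finger opening in mm, from 0 to 87.8. A call has 1 to 8 rows; each row shifts and turns the commanded pose from where the row before left it; what a row does not reach is not made up. A row lasts 1/12 s, in which the tool goes at most 41.7 mm and 7.16 degrees, less where a joint would pass 70% of its speed; a pose out of reach is approached as far as the arm can. A call is refused whole if a number of a shift passes 41.7 or a number of a turn 7.16, either way. A call with a gripper value outside its range is refused whole. The fingers move at their own pace and stop on an object; the grip force is fixed at half the most. Time passes only in rows, so rows that do not move let the fingers close. It gives the time, the measured TCP pose, the force, the opening and the grip force at its end, in the units of the state.
- readout.get_obs(): the state, without advancing time (a new reading comes with each control period).
- viewer.read_camera(name): name is "side" or "top"; returns (picture, depth): 480x640x3 uint8, red, green, blue; 480x640 float32, m along the optical axis (not along the pixel's ray), 0 where there is no reading.
- viewer.camera_info(name): a dict with "vfov" (degrees; the focal length in pixels is half the picture's height over the tangent of half this angle, whatever the lens; pixels are square), "cx", "cy" (the principal point, pixels), "extrinsics" (4x4, takes a point from world to camera coordinates). Camera axes: x right, y up, looking along -z (the intrinsics and any distortion apply to the point x, -y, -z); pixel columns grow to the right and rows downward; lengths in m; the calibration is good to about 2 mm. A picture is of the moment at which its call begins. camera_info takes no time and is no camera call.
- job.hand_in(): hands the job in; it is judged then, once.
The state is a dict: "time": time; "qpos": joint angles; "qd": joint speeds; "tau": joint torques, N m; "ee_pos": TCP position; "tool_rot": TCP orientation; "wrist_force": force on the tool from outside, world axes, zero at the start; "torque": the same for the moment, N m; "finger_gap": opening from 0.0 (shut) to 1.0 (fully open); "grip_force": force on a finger pad.
Only numpy, scipy, OpenCV 4.12 (cv2) and the standard library are available. Lean on these libraries where they do the work, as an engineer would, in place of code of your own. Each camera call takes 0.05 s, during which the arm holds its last target. There are 200 camera calls.

## Task

Turn the handwheel of the inspection rig, regripping it as often as needed, until the code plate on the canister squarely faces the scanner's window. Then let go of the wheel and press the button on top of the scanner fully down, and leave the rig set like that. Do not touch the canister or its turntable, do not press the button before the plate faces the scanner, and leave the small satellite standing where it is.

Things in the scene. Friction and masses are not known exactly. Their poses are not given: they have to be found in the camera images.
- drive: Grey drive housing of the rig, fixed, 150 mm (x) x 360 mm (y) x 45 mm high; origin under its middle. The flat handwheel stands on a post over its +y end (110 mm from the origin), the turntable with the canister over its -y end (110 mm from the origin).
- wheel_centre (a point): Handwheel's centre on its upright axis, level with the middle of the rim, 105 mm above the table. Black round rim 16 mm thick, its middle 70 mm from the axis; hub 30 mm across, top 7 mm above the rim's middle; three 10 mm spokes 120 degrees apart, open between them, 60 mm free from the rim's middle down to the housing. No crank peg. Stays where left; turns with about 2 N at the rim.
- spoke_end (a point): Point in the middle of the rim where one of the three spokes meets it, 70 mm from wheel_centre; it turns with the wheel and tells where the spokes are.
- handwheel (a joint): Angle of the handwheel (rad), growing counter-clockwise seen from above; end stops at -5 and +5. Geared 2:1: one radian of the wheel turns the canister half a radian the same way round. It starts between -4.0 and -2.6; the plate faces the scanner somewhere between -0.6 and +0.6.
- turntable: Steel turntable (100 mm across) at the other end of the drive housing, 220 mm from the wheel's axis, with an aluminium canister (68 mm across, top 143 mm above the table) fixed on it. Origin on the turning axis, 45 mm above the table. Its own -y axis points from the axis to the code plate.
- code_plate (a point): Middle of the face of the code plate: flat white plate with black bars, 36 mm wide, 50 mm high, standing out on one side of the canister, 42 mm from the turning axis, 100 mm above the table. It looks along its own -y axis. A black rib on the canister's lid points from the axis to it; two small round brass ports are on another side.
- scan_window (a point): Middle of the scanner's square black window, 100 mm above the table, 120 mm from the turning axis. The scanner is a fixed grey upright block (60 x 70 mm, 125 mm high) on a dark foot. It stands squarely to the turntable: this point's own -y axis runs level from the turning axis through the window, away from the canister.
- trigger_top (a point): Top of the round metal push button (28 mm across) on top of the scanner; upright travel 6 mm against a spring, about 5 N when fully down; it springs back up.
- trigger (a joint): How far the button is pressed (m): 0 up, 0.006 fully down; it counts as pressed beyond 0.004.
- satellite: Small satellite frame, 100 x 100 mm and 113 mm high, four aluminium corner rails with green boards between, standing loose on the mat (0.9 kg). Origin under its middle. To be left alone.

How it is judged:
On the way, in this order (a step that is already met when the one before it is completed fails the run):
1. the code plate faces the scanner's window (within 5 degrees) and the wheel is still (angle between the y axis of code_plate and the y axis of scan_window, either way round below 0.09 rad and y of scan_window in the frame of code_plate below -0.05 m and velocity of joint handwheel between -0.08 and 0.08 rad/s), for 0.3 s.
2. the scanner's button is pressed down while the plate faces it (value of joint trigger above 0.004 m and angle between the y axis of code_plate and the y axis of scan_window, either way round below 0.09 rad), for 0.05 s.
At the end, for the whole second after the job is handed in: The code plate faces the scanner's window within 0.09 rad (5 degrees), the wheel is still, and the button has been pressed (beyond 4 mm) and is up again (all of step 1 and value of joint trigger below 0.002 m); the robot touches nothing.
It fails at once if the canister or its turntable is touched (over 1 N) (contact force between turntable and anything else above 1 N).
It fails at once if the button is pressed while the plate does not face the scanner (value of joint trigger above 0.004 m and (angle between the y axis of code_plate and the y axis of scan_window, either way round above 0.09 rad or y of scan_window in the frame of code_plate above -0.05 m)).
It fails at once if the satellite is pushed from its place (30 mm) or tipped (distance of satellite from where it was at the start of the episode above 0.03 m or angle between satellite's own z axis and vertical above 0.2 rad).
It also fails if it takes over 72 s, if anything falls off the work surface, if the arm or the gripper's body presses on something with over 40 N, if the wrist force passes 120 N, or if a joint passes its speed limit or range.

## Working session

There is one attempt and no reset: what is moved stays moved. The work goes in short steps, Python scripts to look and compute and a tool call to move; the robot and the scene stay as the last step left them, time stands still between calls to the robot, and variables do not carry over. Pictures are saved under pics/ and viewed, at most 10 in all, crops included, and the job is handed in when it is done.

Besides the shell and the picture viewer there is one more tool, called as name(argument=value, ...), one argument or row to a line, values as JSON. step_arm: Moves the arm, as the interface text tells. Its arguments: {"type":"object","properties":{"rows":{"type":"array"}},"required":["rows"]}

```bash
mkdir -p pics; cat > h.py <<'E'
import numpy as np, cv2
from station import readout, viewer, job
def save(n,f):
    p,d=viewer.read_camera(n); cv2.imwrite(f'pics/{f}.png',p[:,:,::-1]); np.save(f'pics/{f}.npy',d); return p,d
def K(n):
    i=viewer.camera_info(n); f=240/np.tan(np.radians(i['vfov'])/2); return f,i['cx'],i['cy'],np.array(i['extrinsics'])
def ray(n,u,v,z):
    f,cx,cy,E=K(n); d=E[:3,:3].T@np.array([(u-cx)/f,-(v-cy)/f,-1]); o=-E[:3,:3].T@E[:3,3]
    return o+d*(z-o[2])/d[2]
def cloud(n,dep):
    f,cx,cy,E=K(n); v,u=np.mgrid[:480,:640]
    c=np.stack([(u-cx)/f*dep,-(v-cy)/f*dep,-dep],-1)-E[:3,3]
    return c@E[:3,:3]
E
python3 - <<'E'
from h import *
for n in('top','side'):
    save(n,n+'0'); i=viewer.camera_info(n); print({k:(np.round(x,3).tolist()) if not isinstance(x,str) else x for k,x in i.items()})
print(readout.get_obs())
E
```

```text
{'vfov': 43.747, 'cx': 321.659, 'cy': 241.751, 'extrinsics': [[-0.005, -1.0, 0.01, 0.089], [0.996, -0.004, 0.088, -0.554], [-0.088, 0.01, 0.996, -1.205], [0.0, 0.0, 0.0, 1.0]]}
{'vfov': 48.996, 'cx': 312.171, 'cy': 247.741, 'extrinsics': [[-0.94, -0.341, 0.003, 0.537], [0.185, -0.504, 0.843, -0.157], [-0.286, 0.794, 0.537, -1.021], [0.0, 0.0, 0.0, 1.0]]}
{'time': 0.1, 'qpos': array([-1.25869421e+00,  9.18337968e-02,  1.23176636e+00, -4.29524705e-05,
        1.81981237e+00, -5.67010283e-02]), 'qd': array([ 5.26653576e-05, -8.11409306e-04, -2.42172732e-03,  7.39263305e-04,
        4.66669250e-04,  3.56276641e-04]), 'tau': array([ 1.48587918e-03, -4.47857380e+01, -4.07568955e+01,  6.99382718e-02,
        2.84520542e-02, -1.24449407e-04]), 'ee_pos': array([ 0.21624865, -0.5595421 ,  0.30158925]), 'tool_rot': array([[ 9.32763298e-01,  3.60488934e-01, -5.98425157e-04],
       [ 3.60489426e-01, -9.32761716e-01,  1.71916869e-03],
       [ 6.15532146e-05, -1.81930340e-03, -9.99998343e-01]]), 'wrist_force': array([-0.20360546, -0.36268104, -0.83051883]), 'torque': array([ 0.02984159, -0.06140301, -0.05388534]), 'grip_force': 0.0, 'finger_gap': 0.9987923482770464}
```

View pics/top0.png

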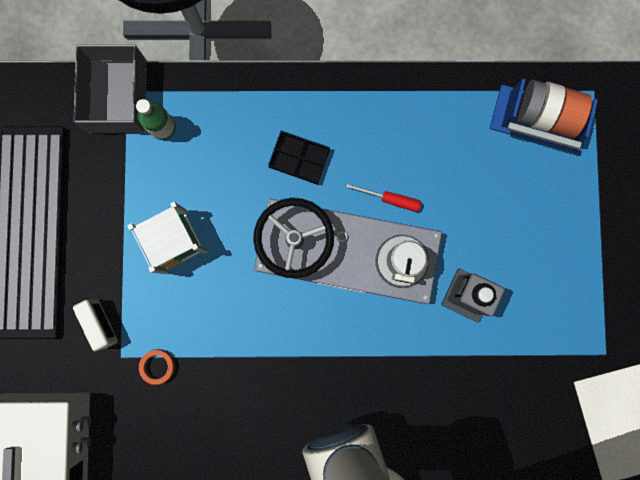

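View pics/side0.png

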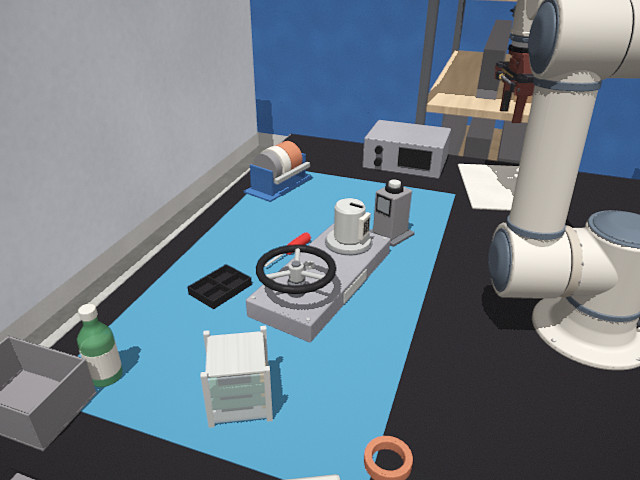

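Top view: wheel rim around (294,238), canister around (408,257) with its rib pointing down to the plate at (404,279), scanner button at (485,294). Side view: the plate does not face the scanner yet, and the satellite at (237,375) is well clear of the rig. Next I measure.

```bash
cat > m.py <<'E'
from h import *
import sys
def measure(tag,verbose=1):
    p,d=save('top',tag); g=p.max(2).astype(int); P=cloud('top',d)
    hsv=cv2.cvtColor(p,cv2.COLOR_RGB2HSV)
    m=((g<45)&(P[...,2]>.09)&(P[...,2]<.125)).astype(np.uint8)
    m[:, :235]=0; m[:,350:]=0
    c=max(cv2.findContours(m,cv2.RETR_EXTERNAL,cv2.CHAIN_APPROX_NONE)[0],key=cv2.contourArea)
    (u,v),ax,_=cv2.fitEllipse(cv2.convexHull(c)); W=ray('top',u,v,.105)
    # spokes: bright points at radius 28..55 at rim level
    f,cx,cy,E=K('top'); vv,uu=np.mgrid[:480,:640]
    dd=np.stack([(uu-cx)/f,-(vv-cy)/f,-np.ones(uu.shape)],-1)@E[:3,:3]; o=-E[:3,:3].T@E[:3,3]
    Q=o+dd*((.105-o[2])/dd[...,2])[...,None]
    r=np.hypot(Q[...,0]-W[0],Q[...,1]-W[1]); a=np.degrees(np.arctan2(Q[...,1]-W[1],Q[...,0]-W[0]))
    s=(r>.025)&(r<.056)&(P[...,2]>.09)&(P[...,2]<.125)&(g>90)
    ph=np.degrees(np.angle(np.exp(3j*np.radians(a[s])).mean()))/3
    print('wheel',W.round(4),'axes px',np.round(ax,1),'n',s.sum(),'spokes',np.round([ph,ph+120,ph-120],1))
    return p,d,P,W
if __name__=='__main__':
    p,d,P,W=measure('m0')
    # button: highest near (485,294)
    b=P[280:310,465:505]; z=b[...,2]; k=z>.126
    print('button',b[k].mean(0).round(4),z.max(),k.sum())
    t=P[225:290,370:440]; k=(t[...,2]>.137)&(t[...,2]<.155); q=t[k]
    print('canister lid',q.mean(0).round(4),k.sum(),(q.min(0)+q.max(0))/2)
    for n,(y0,y1,x0,x1) in dict(can=(225,295,370,445),scan=(260,325,435,515)).items():
        cv2.imwrite(f'pics/{n}.png',cv2.resize(p[y0:y1,x0:x1,::-1],None,fx=6,fy=6))
    a=cv2.imread('pics/can.png');b=cv2.imread('pics/scan.png');b=cv2.resize(b,(380,325));a=cv2.resize(a,(400,374))
    o=np.zeros((374,780,3),np.uint8);o[:,:400]=a;o[:325,400:]=b;cv2.imwrite('pics/c.png',o)
    g=p[...,:].max(2); gg=g[225:295,370:445]; ks=(gg<50)&k_ if 0 else None
    # rig plane direction: edges of the housing top at z=.045
    h=((abs(P[...,2]-.045)<.006)).astype(np.uint8); 
    c=max(cv2.findContours(h,cv2.RETR_EXTERNAL,cv2.CHAIN_APPROX_NONE)[0],key=cv2.contourArea)
    (bx,sz,an)=cv2.minAreaRect(c); pts=cv2.boxPoints((bx,sz,an)); print('housing', [ray('top',*q,.045)[:2].round(4).tolist() for q in pts])
E
python3 m.py
```

```text
wheel [0.5556 0.1409 0.105 ] axes px [79.2 79.8] n 246 spokes [ 48.7 168.7 -71.3]
button [ 0.4455 -0.2107  0.1412] 1.2481315322970972 724
canister lid [ 0.5135 -0.0734  0.144 ] 1011 [ 0.5142705  -0.07403973  0.14445015]
housing [[0.4782, 0.1406], [0.6267, 0.1121], [0.5735, -0.1589], [0.4258, -0.1275]]
```

View pics/c.png

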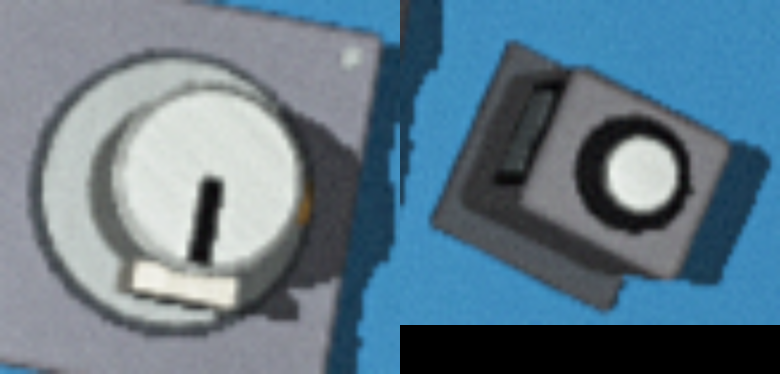

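The crop shows the black rib running from about (212,180) down to (200,260) and the plate at its end. On the right is the scanner with its window bar, the tilted block and the round button. I'll get exact angles by mask.

```bash
cat > a.py <<'E'
from h import *
def ang(a): return np.degrees(np.arctan2(a[1],a[0]))
def pix(n,m,z,off):
    v,u=np.nonzero(m); return np.array([ray(n,a+off[0],b+off[1],z)[:2] for a,b in zip(u,v)])
def axis(q):
    c=q.mean(0); w,v=np.linalg.eigh(np.cov((q-c).T)); return c,v[:,1],np.sqrt(w)
def plate(p,P):
    "rib direction and plate edge direction, in degrees"
    g=p.max(2); lid=(abs(P[...,2]-.144)<.008); lid[:, :370]=0; lid[:,445:]=0; lid[:225]=0; lid[295:]=0
    k=cv2.morphologyEx(lid.astype(np.uint8),cv2.MORPH_CLOSE,np.ones((5,5)))
    c=max(cv2.findContours(k,cv2.RETR_EXTERNAL,cv2.CHAIN_APPROX_NONE)[0],key=cv2.contourArea)
    (u,v),r=cv2.minEnclosingCircle(c); vv,uu=np.mgrid[:480,:640]
    m=(np.hypot(uu-u,vv-v)<r-2)&(g<90)
    q=pix('top',m,.145,(0,0)); cen,d,s=axis(q); C=ray('top',u,v,.143)[:2]
    if d@(cen-C)<0:d=-d
    print('lid px',round(u,1),round(v,1),round(r,1),'C',C.round(4),'rib',cen.round(4),'n',len(q),'sig',s.round(4),'rib dir',ang(d).round(1),'C->rib',ang(cen-C).round(1))
    return C,ang(d)
if __name__=='__main__':
    p=cv2.imread('pics/m0.png')[...,::-1]; d=np.load('pics/m0.npy'); P=cloud('top',d)
    plate(p,P)
    hsv=cv2.cvtColor(np.ascontiguousarray(p),cv2.COLOR_RGB2HSV)
    sub=np.zeros((480,640),bool); sub[275:315,465:510]=1
    m=sub&(p.max(2)>190)&(hsv[...,1]<40); u=np.nonzero(m)[1].mean(); v=np.nonzero(m)[0].mean(); z=np.median(P[m][:,2])
    print('button px',u,v,m.sum(),'z',z,ray('top',u,v,z).round(4))
    # block top at .125
    s2=np.zeros((480,640),bool); s2[260:325,440:515]=1
    b=s2&(P[...,2]>.118)&(P[...,2]<.16)
    k=cv2.morphologyEx(b.astype(np.uint8),cv2.MORPH_CLOSE,np.ones((3,3)))
    c=max(cv2.findContours(k,cv2.RETR_EXTERNAL,cv2.CHAIN_APPROX_NONE)[0],key=cv2.contourArea)
    R=cv2.minAreaRect(c); q=np.array([ray('top',*x,.125)[:2] for x in cv2.boxPoints(R)])
    print('block',q.mean(0).round(4),[(np.linalg.norm(q[i-1]-q[i]).round(4),ang(q[i]-q[i-1]).round(1)) for i in range(4)])
E
python3 a.py
```

```text
lid px 408.3 258.0 18.2 C [ 0.5131 -0.0731] rib [ 0.4974 -0.0723] n 58 sig [0.002  0.0086] rib dir 168.5 C->rib 177.0
button px 485.3618421052632 294.42763157894734 152 z 0.14821298629806778 [ 0.445  -0.2129  0.1482]
block [ 0.4462 -0.211 ] [(np.float64(0.0732), np.float64(64.4)), (np.float64(0.0603), np.float64(-26.6)), (np.float64(0.0735), np.float64(-115.6)), (np.float64(0.0602), np.float64(153.1))]
```

step_arm(
  rows=[
    [18,36,0,0,0,0,0],
    [18,36,0,0,0,0,0],
    [18,36,0,0,0,0,0],
    [18,36,0,0,0,0,0],
    [18,36,0,0,0,0,0],
    [18,36,0,0,0,0,0],
    [18,36,0,0,0,0,0],
    [18,36,0,0,0,0,0],
  ],
)

```text
time: 0.82
ee_pos: [0.3606, -0.2698, 0.3024]
tool_rot: [[0.933, 0.36, -0.0], [0.36, -0.933, 0.0], [0.0, -0.0, -1.0]]
wrist_force: [0.2, 0.6, -0.1]
finger_gap: 0.435
grip_force: 0.0
```

step_arm(
  rows=[
    [18,36,0,0,0,0,0],
    [18,36,0,0,0,0,0],
    [18,36,0,0,0,0,0],
    [20,36,0,0,0,0,0],
    [20,36,0,0,0,0,0],
    [20,36,0,0,0,0,0],
    [20,36,0,0,0,0,0],
    [20,36,0,0,0,0,0],
  ],
)

```text
time: 1.48
ee_pos: [0.5148, 0.0185, 0.3025]
tool_rot: [[0.933, 0.361, 0.0], [0.361, -0.933, -0.0], [0.0, 0.0, -1.0]]
wrist_force: [1.3, -0.3, -0.6]
finger_gap: 0.004
grip_force: 0.0
```

step_arm(
  rows=[
    [20,36,0,0,0,0,0],
    [20,36,0,0,0,0,0],
    [20,36,0,0,0,0,0],
    [20,9,0,0,0,0,0],
    [0,0,0,0,0,0,0],
    [0,0,0,0,0,0,0],
    [0,0,0,0,0,0,0],
  ],
)

```text
time: 2.07
ee_pos: [0.594, 0.1328, 0.3023]
tool_rot: [[0.933, 0.36, -0.001], [0.36, -0.933, -0.0], [-0.001, 0.0, -1.0]]
wrist_force: [-1.1, -0.1, -0.3]
finger_gap: 0.003
grip_force: 0.0
```

step_arm(
  rows=[
    [0,0,-30,0,0,0,0],
    [0,0,-30,0,0,0,0],
    [0,0,-20,0,0,0,0],
    [0,0,-15,0,0,0,0],
    [0,0,-15,0,0,0,0],
    [0,0,-15,0,0,0,0],
    [0,0,-14,0,0,0,0],
    [0,0,0,0,0,0,0],
  ],
)

```text
time: 2.73
ee_pos: [0.5927, 0.132, 0.1606]
tool_rot: [[0.933, 0.359, -0.004], [0.359, -0.933, -0.001], [-0.004, -0.001, -1.0]]
wrist_force: [-0.4, -0.7, -1.0]
finger_gap: 0.006
grip_force: 0.0
```

```bash
python3 - <<'E'
import numpy as np
W=np.array([555.6,140.9]); p=np.array([594,132.8])
for a in range(-5,181,7):
    q=(W+40*np.array([np.cos(np.radians(a)),np.sin(np.radians(a))])); s=np.round(q-p,1); p=p+s; print(a,s.tolist())
E
```

```text
-5 [1.4, 4.6]
2 [0.2, 4.9]
9 [-0.5, 4.9]
16 [-1.0, 4.7]
23 [-1.7, 4.6]
30 [-2.2, 4.4]
37 [-2.7, 4.1]
44 [-3.1, 3.7]
51 [-3.6, 3.3]
58 [-4.0, 2.8]
65 [-4.3, 2.4]
72 [-4.5, 1.7]
79 [-4.8, 1.3]
86 [-4.8, 0.6]
93 [-4.9, 0.0]
100 [-4.8, -0.5]
107 [-4.8, -1.1]
114 [-4.6, -1.8]
121 [-4.3, -2.2]
128 [-4.0, -2.8]
135 [-3.7, -3.2]
142 [-3.2, -3.7]
149 [-2.8, -4.0]
156 [-2.2, -4.3]
163 [-1.8, -4.6]
170 [-1.1, -4.8]
177 [-0.5, -4.8]
```

step_arm(
  rows=[
    [1.4,4.6,0,0,0,0,0],
    [0.2,4.9,0,0,0,0,0],
    [-0.5,4.9,0,0,0,0,0],
    [-1,4.7,0,0,0,0,0],
    [-1.7,4.6,0,0,0,0,0],
    [-2.2,4.4,0,0,0,0,0],
    [-2.7,4.1,0,0,0,0,0],
    [-3.1,3.7,0,0,0,0,0],
  ],
)

```text
time: 3.4
ee_pos: [0.5853, 0.1686, 0.1643]
tool_rot: [[0.933, 0.36, 0.003], [0.36, -0.933, -0.002], [0.001, 0.003, -1.0]]
wrist_force: [2.4, -4.0, -0.1]
finger_gap: 0.008
grip_force: 2.3
```

step_arm(
  rows=[
    [-3.6,3.3,0,0,0,0,0],
    [-4,2.8,0,0,0,0,0],
    [-4.3,2.4,0,0,0,0,0],
    [-4.5,1.7,0,0,0,0,0],
    [-4.8,1.3,0,0,0,0,0],
    [-4.8,0.6,0,0,0,0,0],
    [0,0,0,0,0,0,0],
  ],
)

```text
time: 3.98
ee_pos: [0.5578, 0.182, 0.164]
tool_rot: [[0.933, 0.361, -0.0], [0.361, -0.933, 0.001], [-0.0, -0.001, -1.0]]
wrist_force: [0.9, -0.1, 1.0]
finger_gap: 0.007
grip_force: 0.4
```

```bash
python3 - <<'E'
from h import *
from a import plate
p,d=save('top','m1'); plate(p,cloud('top',d))
E
```

```text
lid px 408.4 257.9 18.2 C [ 0.5133 -0.0733] rib [ 0.4993 -0.0804] n 55 sig [0.0019 0.0085] rib dir -160.6 C->rib -152.8
```

View pics/m1.png

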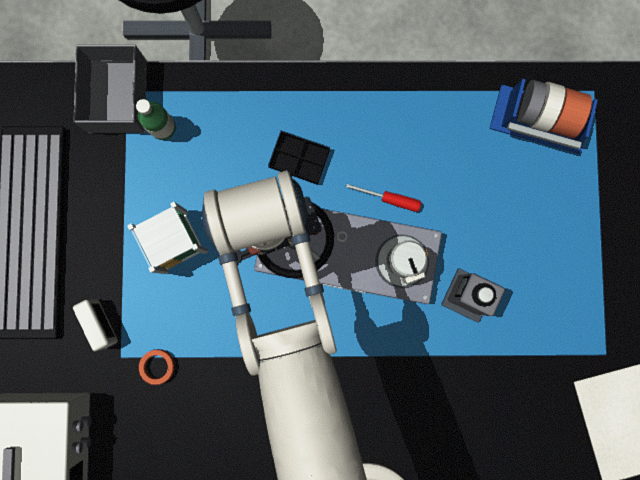

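The rib is now at about (412,266). The canister has turned 31° and needs about 44° more, so I continue the sweep and stop a little short.

step_arm(
  rows=[
    [-4.9,0,0,0,0,0,0],
    [-4.8,-0.5,0,0,0,0,0],
    [-4.8,-1.1,0,0,0,0,0],
    [-4.6,-1.8,0,0,0,0,0],
    [-4.3,-2.2,0,0,0,0,0],
    [-4,-2.8,0,0,0,0,0],
    [-3.7,-3.2,0,0,0,0,0],
    [-3.2,-3.7,0,0,0,0,0],
  ],
)

```text
time: 4.7
ee_pos: [0.5245, 0.1669, 0.1641]
tool_rot: [[0.932, 0.361, 0.002], [0.361, -0.932, 0.002], [0.003, -0.002, -1.0]]
wrist_force: [3.3, 4.4, 0.8]
finger_gap: 0.001
grip_force: 2.0
```

step_arm(
  rows=[
    [-2.8,-4,0,0,0,0,0],
    [-2.2,-4.3,0,0,0,0,0],
    [0,0,0,0,0,0,0],
    [0,0,0,0,0,0,0],
  ],
)

```text
time: 5.03
ee_pos: [0.5189, 0.1576, 0.1635]
tool_rot: [[0.933, 0.36, -0.001], [0.36, -0.933, -0.0], [-0.001, -0.0, -1.0]]
wrist_force: [-0.5, 1.3, 0.9]
finger_gap: 0.004
grip_force: 0.7
```

```bash
python3 - <<'E'
from h import *
from a import plate
for i in range(2):
    p,d=save('top',f'm2{i}'); plate(p,cloud('top',d))
E
```

```text
lid px 408.4 257.9 18.2 C [ 0.5133 -0.0733] rib [ 0.5066 -0.0747] n 68 sig [0.006  0.0199] rib dir -101.0 C->rib -168.1
lid px 408.4 257.9 18.2 C [ 0.5132 -0.0732] rib [ 0.5069 -0.0738] n 70 sig [0.0064 0.0202] rib dir -101.3 C->rib -173.9
```

```bash
python3 - <<'E'
from h import *
p=cv2.imread('pics/m21.png'); cv2.imwrite('pics/c2.png',cv2.resize(p[220:325,370:515],None,fx=5,fy=5,interpolation=cv2.INTER_NEAREST))
E
```

```text
(no output)
```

View pics/c2.png

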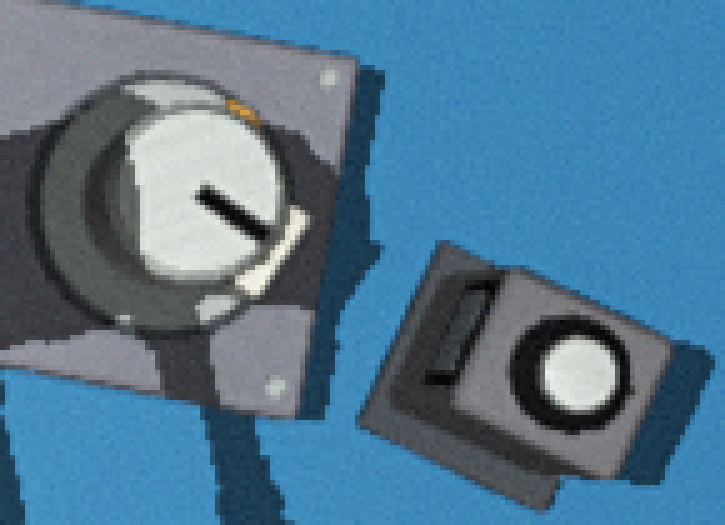

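The plate is nearly facing the scanner; the rib runs from (203,190) to (270,233) in the crop. An arm shadow on the lid spoils the mask, so I'll lower the threshold and keep only the rib's own component.

```bash
python3 - <<'E'
s=open('a.py').read()
s=s.replace("m=(np.hypot(uu-u,vv-v)<r-2)&(g<90)","m=(np.hypot(uu-u,vv-v)<r-2)&(g<T)\n    L=cv2.connectedComponents(m.astype(np.uint8))[1]; m=L==np.bincount(L[255:263,407:417].ravel(),minlength=2)[1:].argmax()+1").replace("def plate(p,P):","def plate(p,P,T=90):")
open('a.py','w').write(s)
E
python3 - <<'E'
from a import *
for f in('m0','m1','m20','m21'):
    p=np.ascontiguousarray(cv2.imread(f'pics/{f}.png')[...,::-1]);P=cloud('top',np.load(f'pics/{f}.npy'))
    for T in(50,70,90):plate(p,P,T)
E
```

```text
lid px 408.3 258.0 18.2 C [ 0.5131 -0.0731] rib [ 0.4982 -0.0722] n 43 sig [0.0015 0.0083] rib dir 169.3 C->rib 176.5
lid px 408.3 258.0 18.2 C [ 0.5131 -0.0731] rib [ 0.4977 -0.0722] n 48 sig [0.0017 0.0083] rib dir 169.8 C->rib 176.5
lid px 408.3 258.0 18.2 C [ 0.5131 -0.0731] rib [ 0.4974 -0.0723] n 58 sig [0.002  0.0086] rib dir 168.5 C->rib 177.0
lid px 408.4 257.9 18.2 C [ 0.5133 -0.0733] rib [ 0.4988 -0.0802] n 42 sig [0.0015 0.0081] rib dir -158.4 C->rib -154.4
lid px 408.4 257.9 18.2 C [ 0.5133 -0.0733] rib [ 0.4988 -0.0804] n 49 sig [0.0018 0.008 ] rib dir -158.9 C->rib -153.7
lid px 408.4 257.9 18.2 C [ 0.5133 -0.0733] rib [ 0.4993 -0.0804] n 55 sig [0.0019 0.0085] rib dir -160.6 C->rib -152.8
lid px 408.4 257.9 18.2 C [ 0.5133 -0.0733] rib [ 0.5049 -0.087 ] n 38 sig [0.0014 0.0079] rib dir -124.2 C->rib -121.5
lid px 408.4 257.9 18.2 C [ 0.5133 -0.0733] rib [ 0.5049 -0.0871] n 43 sig [0.0016 0.0079] rib dir -125.1 C->rib -121.3
lid px 408.4 257.9 18.2 C [ 0.5133 -0.0733] rib [ 0.5051 -0.0866] n 48 sig [0.0017 0.008 ] rib dir -123.1 C->rib -121.3
lid px 408.4 257.9 18.2 C [ 0.5132 -0.0732] rib [ 0.5048 -0.087 ] n 39 sig [0.0014 0.0078] rib dir -124.3 C->rib -121.2
lid px 408.4 257.9 18.2 C [ 0.5132 -0.0732] rib [ 0.5049 -0.0871] n 43 sig [0.0016 0.0079] rib dir -125.1 C->rib -120.8
lid px 408.4 257.9 18.2 C [ 0.5132 -0.0732] rib [ 0.5051 -0.0866] n 48 sig [0.0017 0.008 ] rib dir -123.1 C->rib -120.8
```

step_arm(
  rows=[
    [-1.8,-4.6,0,0,0,0,0],
    [-1.1,-4.8,0,0,0,0,0],
    [0,0,0,0,0,0,0],
    [0,0,0,0,0,0,0],
  ],
)

```text
time: 5.47
ee_pos: [0.5163, 0.1477, 0.1634]
tool_rot: [[0.933, 0.36, -0.001], [0.36, -0.933, -0.001], [-0.001, 0.0, -1.0]]
wrist_force: [0.8, 1.5, 0.2]
finger_gap: 0.009
grip_force: 0.3
```

```bash
cat > n.py <<'E'
from a import *
import sys
for i in range(2):
    p,d=save('top',f'{sys.argv[1]}{i}')
    for T in(50,60,80): C,_=plate(p,cloud('top',d),T)
    # plate's top face: bright pixels at z~.125 in the ring around the canister
    P=cloud('top',d); A=np.array([.5132,-.0755]); r=np.hypot(*(P[...,:2]-A).transpose(2,0,1))
    m=(r>.036)&(r<.05)&(P[...,2]>.11)&(P[...,2]<.14)&(p.min(2)>100); q=pix('top',m,.125,(0,0))
    c,dr,s=axis(q); n=np.array([dr[1],-dr[0]]); n*=np.sign(n@(c-A)); print('plate n',len(q),s.round(4),'normal',ang(n).round(1),'C->plate',ang(c-A).round(1))
E
python3 n.py m3
```

```text
lid px 408.3 258.0 18.2 C [ 0.5131 -0.073 ] rib [ 0.5064 -0.0873] n 38 sig [0.0014 0.008 ] rib dir -118.7 C->rib -114.8
lid px 408.3 258.0 18.2 C [ 0.5131 -0.073 ] rib [ 0.5062 -0.0877] n 40 sig [0.0015 0.008 ] rib dir -118.9 C->rib -114.9
lid px 408.3 258.0 18.2 C [ 0.5131 -0.073 ] rib [ 0.5063 -0.0875] n 42 sig [0.0015 0.008 ] rib dir -119.9 C->rib -114.8
plate n 67 [0.0021 0.0121] normal -120.1 C->plate -121.9
lid px 408.4 258.0 18.2 C [ 0.5131 -0.0733] rib [ 0.5064 -0.0873] n 38 sig [0.0014 0.008 ] rib dir -118.7 C->rib -115.4
lid px 408.4 258.0 18.2 C [ 0.5131 -0.0733] rib [ 0.5063 -0.0875] n 39 sig [0.0014 0.008 ] rib dir -119.2 C->rib -115.7
lid px 408.4 258.0 18.2 C [ 0.5131 -0.0733] rib [ 0.5061 -0.0878] n 41 sig [0.0015 0.0079] rib dir -119.1 C->rib -115.8
plate n 69 [0.0058 0.0129] normal -109.1 C->plate -120.8
```

step_arm(
  rows=[
    [-0.3,-2,0,0,0,0,0],
    [-0.2,-2,0,0,0,0,0],
    [0,0,0,0,0,0,0],
    [0,0,0,0,0,0,0],
  ],
)

```text
time: 5.9
ee_pos: [0.516, 0.1442, 0.1636]
tool_rot: [[0.933, 0.36, -0.0], [0.36, -0.933, -0.0], [-0.0, -0.0, -1.0]]
wrist_force: [0.7, 2.5, -0.4]
finger_gap: 0.006
grip_force: 0.9
```

```bash
python3 n.py m4
```

```text
lid px 408.4 258.0 18.1 C [ 0.5131 -0.0733] rib [ 0.5065 -0.0875] n 39 sig [0.0014 0.0078] rib dir -116.8 C->rib -114.9
lid px 408.4 258.0 18.1 C [ 0.5131 -0.0733] rib [ 0.5065 -0.0875] n 39 sig [0.0014 0.0078] rib dir -116.8 C->rib -114.9
lid px 408.4 258.0 18.1 C [ 0.5131 -0.0733] rib [ 0.5065 -0.0875] n 39 sig [0.0014 0.0078] rib dir -116.8 C->rib -114.9
plate n 65 [0.0059 0.013 ] normal -107.5 C->plate -118.3
lid px 408.4 257.8 18.1 C [ 0.5133 -0.0732] rib [ 0.5065 -0.0875] n 39 sig [0.0014 0.0078] rib dir -116.8 C->rib -115.4
lid px 408.4 257.8 18.1 C [ 0.5133 -0.0732] rib [ 0.5065 -0.0875] n 39 sig [0.0014 0.0078] rib dir -116.8 C->rib -115.4
lid px 408.4 257.8 18.1 C [ 0.5133 -0.0732] rib [ 0.5065 -0.0875] n 39 sig [0.0014 0.0078] rib dir -116.8 C->rib -115.4
plate n 64 [0.006 0.013] normal -107.0 C->plate -118.1
```

step_arm(
  rows=[
    [0,4,0,0,0,0,0],
    [0,0,20,0,0,0,0],
    [0,0,30,0,0,0,0],
    [0,0,30,0,0,0,0],
    [0,0,30,0,0,0,0],
    [0,0,30,0,0,0,0],
  ],
)

```text
time: 6.5
ee_pos: [0.5157, 0.1481, 0.3049]
tool_rot: [[0.933, 0.36, -0.001], [0.36, -0.933, -0.001], [-0.001, 0.001, -1.0]]
wrist_force: [1.0, -0.2, 0.1]
finger_gap: 0.005
grip_force: 0.0
```

step_arm(
  rows=[
    [-7,-36,0,0,0,0,0],
    [-7,-36,0,0,0,0,0],
    [-7,-36,0,0,0,0,0],
    [-7,-36,0,0,0,0,0],
    [-7,-36,0,0,0,0,0],
    [-7,-36,0,0,0,0,0],
    [-7,-36,0,0,0,0,0],
    [-7,-36,0,0,0,0,0],
  ],
)

```text
time: 7.17
ee_pos: [0.4591, -0.1413, 0.3037]
tool_rot: [[0.933, 0.36, -0.0], [0.36, -0.933, -0.001], [-0.001, 0.001, -1.0]]
wrist_force: [1.0, -0.5, -0.8]
finger_gap: 0.002
grip_force: 0.0
```

step_arm(
  rows=[
    [-7,-36,0,0,0,0,0],
    [-8,-37,0,0,0,0,0],
    [0,0,0,0,0,0,0],
    [0,0,0,0,0,0,0],
    [0,0,0,0,0,0,0],
  ],
)

```text
time: 7.58
ee_pos: [0.445, -0.2124, 0.3035]
tool_rot: [[0.933, 0.36, -0.0], [0.36, -0.933, 0.001], [-0.0, -0.001, -1.0]]
wrist_force: [0.5, 0.9, 1.0]
finger_gap: 0.001
grip_force: 0.0
```

```bash
python3 n.py m5; python3 -c "
from m import *
measure('m6'); p,d=save('side','s1')
print(readout.get_obs()['ee_pos'])"
```

```text
lid px 408.4 258.0 18.2 C [ 0.5131 -0.0732] rib [ 0.5065 -0.0875] n 39 sig [0.0014 0.0078] rib dir -116.8 C->rib -114.5
lid px 408.4 258.0 18.2 C [ 0.5131 -0.0732] rib [ 0.5065 -0.0875] n 39 sig [0.0014 0.0078] rib dir -116.8 C->rib -114.5
lid px 408.4 258.0 18.2 C [ 0.5131 -0.0732] rib [ 0.5065 -0.0875] n 39 sig [0.0014 0.0078] rib dir -116.8 C->rib -114.5
plate n 66 [0.0059 0.0129] normal -107.5 C->plate -118.1
lid px 408.4 257.9 18.1 C [ 0.5133 -0.0733] rib [ 0.5065 -0.0875] n 39 sig [0.0014 0.0078] rib dir -116.8 C->rib -115.4
lid px 408.4 257.9 18.1 C [ 0.5133 -0.0733] rib [ 0.5065 -0.0875] n 39 sig [0.0014 0.0078] rib dir -116.8 C->rib -115.4
lid px 408.4 257.9 18.1 C [ 0.5133 -0.0733] rib [ 0.5065 -0.0875] n 39 sig [0.0014 0.0078] rib dir -116.8 C->rib -115.4
plate n 64 [0.0059 0.0129] normal -106.9 C->plate -118.2
wheel [0.5555 0.141  0.105 ] axes px [79.3 79.8] n 244 spokes [ -42.5   77.5 -162.5]
[ 0.44542218 -0.21140399  0.3037818 ]
```

View pics/m6.png

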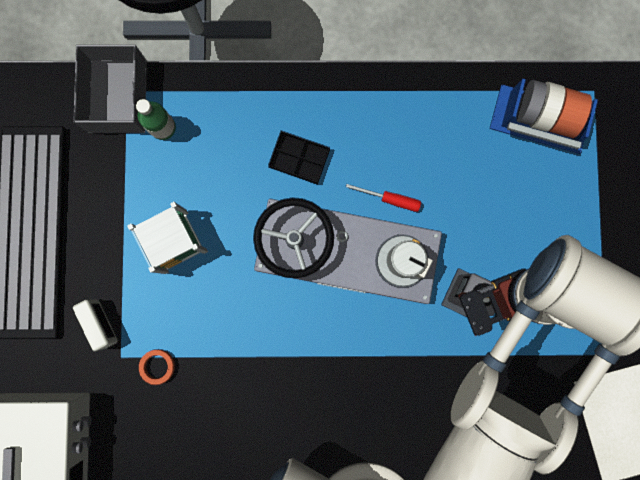

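View pics/s1.png

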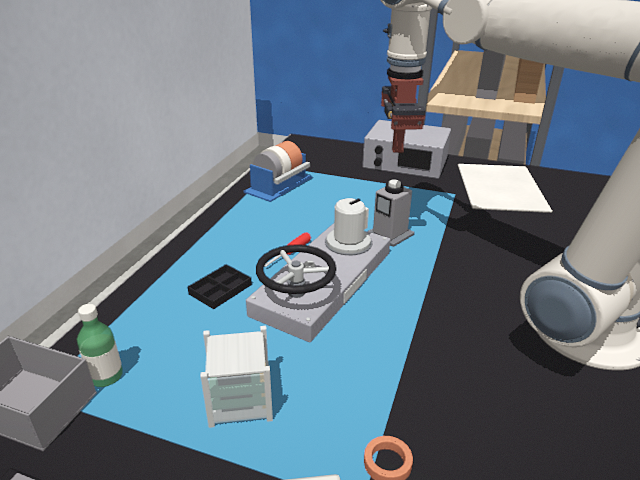

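Both views agree: the rib points at the scanner to within about 1°, the wheel turned 148.8°, and the satellite has not moved. The fingers are free of the wheel and sit above the button, so I press.

step_arm(
  rows=[
    [0,-1,-25,0,0,0,0],
    [0,0,-25,0,0,0,0],
    [0,0,-15,0,0,0,0],
    [0,0,-6,0,0,0,0],
    [0,0,-2,0,0,0,0],
    [0,0,-2,0,0,0,0],
    [0,0,0,0,0,0,0],
  ],
)

```text
time: 8.37
ee_pos: [0.4454, -0.2135, 0.2297]
tool_rot: [[0.933, 0.361, 0.001], [0.361, -0.933, -0.001], [0.001, 0.001, -1.0]]
wrist_force: [0.3, -0.3, -0.6]
finger_gap: 0.005
grip_force: 0.0
```

step_arm(
  rows=[
    [0,0,-1.5,0,0,0,0],
    [0,0,-1.5,0,0,0,0],
    [0,0,0,0,0,0,0],
  ],
)

```text
time: 8.62
ee_pos: [0.4454, -0.2138, 0.2264]
tool_rot: [[0.933, 0.36, 0.002], [0.36, -0.933, -0.001], [0.001, 0.001, -1.0]]
wrist_force: [-0.0, -0.3, 1.3]
finger_gap: 0.007
grip_force: 0.9
```

step_arm(
  rows=[
    [0,0,-1.5,0,0,0,0],
    [0,0,-1.5,0,0,0,0],
    [0,0,0,0,0,0,0],
  ],
)

```text
time: 8.87
ee_pos: [0.4454, -0.2138, 0.2231]
tool_rot: [[0.933, 0.361, 0.002], [0.361, -0.933, -0.001], [0.001, 0.001, -1.0]]
wrist_force: [2.4, 0.0, 3.6]
finger_gap: 0.002
grip_force: 1.9
```

step_arm(
  rows=[
    [0,0,-1.5,0,0,0,0],
    [0,0,-1,0,0,0,0],
    [0,0,0,0,0,0,0],
  ],
)

```text
time: 9.12
ee_pos: [0.4454, -0.2138, 0.2213]
tool_rot: [[0.933, 0.361, 0.002], [0.361, -0.933, -0.001], [0.002, 0.002, -1.0]]
wrist_force: [2.0, 0.8, 8.0]
finger_gap: 0.001
grip_force: 3.5
```

step_arm(
  rows=[
    [0,0,-1,0,0,0,0],
    [0,0,0,0,0,0,0],
    [0,0,0,0,0,0,0],
  ],
)

```text
time: 9.37
ee_pos: [0.4453, -0.2138, 0.2212]
tool_rot: [[0.933, 0.361, 0.003], [0.361, -0.933, -0.001], [0.002, 0.002, -1.0]]
wrist_force: [-0.0, 1.3, 10.7]
finger_gap: 0.004
grip_force: 5.4
```

The arm no longer moves as the force rises (10.7 N), so the button is at its stop. I lift off.

step_arm(
  rows=[
    [0,0,5,0,0,0,0],
    [0,0,20,0,0,0,0],
    [0,0,30,0,0,0,0],
    [0,0,30,0,0,0,0],
    [0,0,0,0,0,0,0],
    [0,0,0,0,0,0,0],
    [0,0,0,0,0,0,0],
    [0,0,0,0,0,0,0],
  ],
)

```text
time: 10.03
ee_pos: [0.4446, -0.2135, 0.302]
tool_rot: [[0.933, 0.36, -0.003], [0.36, -0.933, 0.002], [-0.002, -0.003, -1.0]]
wrist_force: [-0.1, 0.2, 0.1]
finger_gap: 0.006
grip_force: 0.0
```

```bash
python3 n.py m7 | head -2; python3 -c "
from m import *
measure('m8'); print(readout.get_obs()['ee_pos'],job.hand_in())"
```

```text
lid px 408.4 257.9 18.1 C [ 0.5132 -0.0733] rib [ 0.5065 -0.0875] n 39 sig [0.0014 0.0078] rib dir -116.8 C->rib -115.1
lid px 408.4 257.9 18.1 C [ 0.5132 -0.0733] rib [ 0.5065 -0.0875] n 39 sig [0.0014 0.0078] rib dir -116.8 C->rib -115.1
wheel [0.5554 0.1409 0.105 ] axes px [79.3 79.8] n 242 spokes [ -42.6   77.4 -162.6]
the job is handed in; nothing more can be done
[ 0.44472121 -0.21350775  0.30255017] None
```

The job is handed in with no verdict returned: the code plate faces the scanner within about 1° as measured, the button was pressed to its stop and released, and the arm is clear of everything.

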